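Unclamp the mixed reagent bottles and load the analyser carrier

ROBOT

A 7-joint arm with a two-finger parallel gripper is mounted at the origin on the work surface. World frame = base frame: x ahead of the robot, y to its left, z up, the work surface at z = 0. Lengths are in m, angles in rad, forces in N, time in s.
With the tool pointing down it reaches from about 0.35 to 0.9 m from the base axis. Payload 8.1 kg.
Tool frame: the origin (TCP) lies on the centre line of the jaws, within the pads' length; the fingertips stand 11 mm ahead of it and the grasp point (between the pads) lies 8 mm behind it (arm.nose_length is the distance from the TCP to the fingertips, in m); z points along the fingers, y is the line along which they close (so a half turn about z gives the same grasp; the last joint's range is limited). The gripper opens to 92 mm and grips with 3 to 60 N. Pads are 19 mm wide; open, the fingers measure 130 mm over their backs; the gripper's body (75 mm by 190 mm) begins 47 mm behind the grasp point.
Start: joints at [-1.254, 0.434, 0.025, 1.573, -0.012, 1.134, -0.075], TCP at [0.255, 0.571, 0.238] pointing down, gripper open.
Joint ranges: [-2.62, 2.62], [-0.44, 2.09], [-1.27, 1.32], [0.08, 2.57], [-1.32, 4.46], [0.12, 2], [-2.74, 2.74]. Speed limits (rad/s): [2.22, 2.22, 3.01, 3.01, 3.14, 3.14, 3.14].

INTERFACE

Orientations are given as a rotation vector (axis times angle).
In Python, from cell import arm gives the robot as it stands.
- The arm moves only by the tool jog_arm, never from a script. Its argument "moves" is a list of rows, each a list of 4 numbers: the shift along the tool's x, y, z in m, then the turn about the tool's z in rad. In form: [[tx, ty, tz, spin], ...]. A call has 1 to 20 rows; each row is the pose to reach, as a shift and turn from the pose commanded when the call began, along the tool's axes at that moment; what a row does not reach only later rows make up. A row lasts 1/8 s, in which the tool goes at most 62.5 mm and 10.7 degrees, less where a joint would pass 70% of its speed; a pose out of reach is approached as far as the arm can. A call with a gripper value outside its range is refused whole. "hand" is the finger opening in m, from 0 to 0.0918, set as the call begins (left out, the last holds). The fingers move at their own pace and stop on an object; "newtons" is the grip in N (left out, the last holds). Time passes only in rows, so rows that repeat a pose let the fingers close. It gives the time, the measured TCP pose, the force, the opening and the grip force at its end, in the units of the state.
- arm.observe(): the state, without advancing time (a new reading comes with each control period).
- arm.get_image(name): name is "side" or "top"; returns a dict with "color" (400x640x3 uint8, red, green, blue), "z_map" (400x640 float32, m along the optical axis (not along the pixel's ray), 0 where there is no reading), "fx", "fy", "cx", "cy" (pixels), "k1" (the pictures are not rectified: a ray, as slopes to the right and down, at radius r is drawn at 1 + k1 r^2 times it, then the intrinsics apply), "rvec" (rotation vector, rad) and "tvec" (3), from world to camera coordinates, as OpenCV has them. Camera axes: x right, y down, z forward; pixel columns grow to the right and rows downward; lengths in m; the calibration is good to about 2 mm. A picture is of the moment at which its call begins.
- arm.sign_off(): hands the job in; it is judged then, once.
The state is a dict: "clock": time; "joints": joint angles; "dq": joint speeds; "joint_efforts": joint torques, N m; "position": TCP position; "ee_rot": TCP orientation; "force": force on the tool from outside, world axes, zero at the start; "ft_torque": the same for the moment, N m; "width": opening from 0.0 (shut) to 1.0 (fully open); "gripper_force": force on a finger pad.
Only numpy, scipy, OpenCV 4.12 (cv2) and the standard library are available. Lean on these libraries where they do the work, as an engineer would, in place of code of your own. Each camera call takes 0.05 s, during which the arm holds its last target. There are 200 camera calls.

TASK

The mixing run is over. Take the T-handled key from its holder on the shaker, undo the clamp lock with it by a quarter turn anticlockwise and then draw the sliding jaw fully open; stand every reagent bottle from the clamp upright in its own pocket of the grey carrier, setting them down without dropping or tipping any, and leave the key put away in its holder, the jaw open, and the other things on the counter undisturbed.

Things in the scene. Friction and masses are not known exactly. Their poses are not given: they have to be found in the camera images.
- shaker: Fixed platform shaker, at rest. Pale grey housing, x -105 to +90, y -160 to +160, 62 mm high, with an aluminium clamp platform, top at z 78 mm. Origin at counter level. x points across the clamp, from sliding jaw to fixed jaw; y runs along the jaws; z up. The fixed jaw's face is at x +52.5 mm, 40 mm high above the platform. Black key holder at the +y end, dial and display at the -y end.
- bottle_row (a point): Middle of the bottle row on the shaker platform (z 78 mm), axes as the shaker's. Bottles stand in a row along y through this point, at places y -69, -23, +23, +69 mm (within 2 mm).
- jaw (a joint): Sliding jaw, opening in m: 0 clamped, 0.035 fully open (stop). It opens along shaker -x, drags about 3 N, stays where left. 212 mm bar, top 52.5 mm above the platform; clamped, its face is at shaker x +11.5 mm and a steel lip (z 126.5 to 130.5 mm) overhangs the bottles' shoulders by 5 mm, so none lifts out until the jaw is open. Draw it by the lock knob on its ear, or by the key in the knob.
- lock (a joint): Captive lock knob on the sliding jaw: angle in rad, growing anticlockwise seen from above; 0 to 0.15 = locked, 1.571 = fully undone (stop). A tab below it sits in a keeper: the jaw slides only beyond about 1.2 rad. Resists with 0.08 N m, stays where left. At 0 the sides of its square recess lie along shaker x and y; they turn with it.
- lock_mouth (a point): Centre of the recess mouth in the top of the lock knob (z 130 mm), axes turning with the knob. Black four-lobed knob 33 mm across its flat sides, 43 mm over the lobe corners, 20 mm high, on an ear 48 (y) x 44 mm (x) behind the jaw bar, whose near side is 22.5 mm from the knob's axis. Recess 13.5 mm square, 16 mm deep, 1.5 mm chamfer.
- key: Loose T-handled square key, steel, black handle, 120 g, upright in its holder at the start. Origin: centre of the tip's end; z up the shaft. From the tip: 4 mm tapered nose, 12 mm square to 26 mm, 12 mm round shaft, 28 mm collar from 32 to 38 mm, shaft, T-handle from 75 to 97 mm: 70 mm along key x, 16 mm thick along key y. The square's sides lie along key x and y.
- key_hole (a point): Centre of the mouth of the key holder's hole (z 96 mm): 16 mm square, sides along shaker x and y, 34 mm deep, in a 34 mm square black block. The key stands in it upright, its collar on the mouth, its tip 32 mm below this point and its handle along shaker x within about 0.3 rad.
- carrier: Loose grey carrier, an open tray 104 (x) x 154 (y) x 40 mm high, 450 g, with 2 x 3 empty pockets about 46 mm square, centres at x -25, +25 and y -50, 0, +50 mm. Walls 4 mm, dividers 35 mm high. Origin: centre of its underside; pocket floors 4 mm above it.
- bottle0: Loose reagent bottle, amber, white cap, about 90 g, 74 mm tall. Body 40 mm across to a shoulder at 45 mm, neck 22 mm, cap 26 mm across from 52 to 74 mm. Origin: centre of the underside, z up. Two to four are in the clamp; absent ones read None.
- bottle1: Loose reagent bottle, amber, white cap, about 90 g, 74 mm tall. Body 40 mm across to a shoulder at 45 mm, neck 22 mm, cap 26 mm across from 52 to 74 mm. Origin: centre of the underside, z up. Two to four are in the clamp; absent ones read None.
- bottle2: Loose reagent bottle, amber, white cap, about 90 g, 74 mm tall. Body 40 mm across to a shoulder at 45 mm, neck 22 mm, cap 26 mm across from 52 to 74 mm. Origin: centre of the underside, z up. Two to four are in the clamp; absent ones read None.
- bottle3: Loose reagent bottle, amber, white cap, about 90 g, 74 mm tall. Body 40 mm across to a shoulder at 45 mm, neck 22 mm, cap 26 mm across from 52 to 74 mm. Origin: centre of the underside, z up. Two to four are in the clamp; absent ones read None.
- printer: Bystander: black receipt printer, 190 x 145 x 125 mm, on the counter; leave alone. Origin: centre of underside.
- carton: Bystander: white and blue carton of test strips, 55 x 150 x 35 mm, on the counter; leave alone. Origin: centre of underside.
- dispenser: Bystander: white hand-gel pump bottle, 64 mm across, 175 mm tall; leave alone. Origin: centre of underside.

How it is judged:
On the way, in this order (a step that is already met when the one before it is completed fails the run):
1. the lock is undone with the key's tip in the recess (tip at least 6 mm below the mouth, lock beyond 1.2 rad) (value of joint lock above 1.2 rad and horizontal distance between key and lock_mouth below 0.006 m and z of key in the frame of lock_mouth below -0.006 m), for 0.1 s.
2. the jaw is drawn fully open (beyond 30 of 35 mm) (value of joint jaw above 0.03 m), for 0.2 s.
At the end, for the whole second after the job is handed in: Every bottle present stands upright (0.2 rad) and still on a carrier pocket floor (underside within 10 mm of the carrier's); carrier flat; jaw open beyond 28 mm; key at rest upright (0.15 rad) in its holder, tip within 6 mm of the hole axis and 27 mm or more below the mouth (z of bottle0 in the frame of carrier between -0.002 and 0.01 m and x of bottle0 in the frame of carrier between -0.05 and 0.05 m and y of bottle0 in the frame of carrier between -0.075 and 0.075 m and angle between each of bottle0, bottle1, bottle2, bottle3's own z axis and vertical below 0.2 rad and linear speed of each of bottle0, bottle1, bottle2, bottle3, key below 0.02 m/s and z of bottle1 in the frame of carrier between -0.002 and 0.01 m and x of bottle1 in the frame of carrier between -0.05 and 0.05 m and y of bottle1 in the frame of carrier between -0.075 and 0.075 m and z of bottle2 in the frame of carrier between -0.002 and 0.01 m and x of bottle2 in the frame of carrier between -0.05 and 0.05 m and y of bottle2 in the frame of carrier between -0.075 and 0.075 m and z of bottle3 in the frame of carrier between -0.002 and 0.01 m and x of bottle3 in the frame of carrier between -0.05 and 0.05 m and y of bottle3 in the frame of carrier between -0.075 and 0.075 m and value of joint jaw above 0.028 m and horizontal distance between key and key_hole below 0.006 m and z of key in the frame of key_hole below -0.027 m and angle between key's own z axis and vertical below 0.15 rad and angle between carrier's own z axis and vertical below 0.05 rad and height (world z) of carrier below 0.006 m); the robot touches nothing.
It fails at once if a bottle is tipped over (tilted beyond 0.7 rad) (angle between any of bottle0, bottle1, bottle2, bottle3's own z axis and vertical above 0.7 rad).
It fails at once if a bottle is dropped (moves faster than 1.0 m/s while the fingers do not hold it) ((linear speed of bottle0 above 1 m/s and contact force between bottle0 and the fingers below 0.2 N) or (linear speed of bottle1 above 1 m/s and contact force between bottle1 and the fingers below 0.2 N) or (linear speed of bottle2 above 1 m/s and contact force between bottle2 and the fingers below 0.2 N) or (linear speed of bottle3 above 1 m/s and contact force between bottle3 and the fingers below 0.2 N)).
It fails at once if the printer, carton or dispenser is disturbed (moved more than 25 mm) (distance of any of printer, carton, dispenser from where it was at the start of the episode above 0.025 m).
Of bottle0, bottle1, bottle2, bottle3 only 2 to 4 are there at a start; the rules pass over those that are not, and their reading is None.
At some moment in a run one of carrier may be knocked a few centimetres aside while the robot is not near it.
It also fails if it takes over 210 s, if anything falls off the work surface, if the arm or the gripper's body presses on something with over 40 N, if the wrist force passes 120 N, or if a joint passes its speed limit or range.

## Working session

There is one attempt and no reset: what is moved stays moved. The work goes in short steps, Python scripts to look and compute and a tool call to move; the robot and the scene stay as the last step left them, time stands still between calls to the robot, and variables do not carry over. Pictures are saved under pics/ and viewed, at most 14 in all, crops included, and the job is handed in when it is done.

Besides the shell and the picture viewer there is one more tool, called by a JSON object that holds its "op" and its "data", one argument or row to a line. jog_arm: Moves the arm, as the interface text tells. Its arguments: {"type":"object","properties":{"moves":{"type":"array"},"hand":{"type":"number"},"newtons":{"type":"number"}},"required":["moves"]}

```bash
mkdir -p pics
cat > h.py <<'E'
import numpy as np, cv2
from scipy.spatial.transform import Rotation as R
from cell import arm
def pts(im):
    h,w=im['z_map'].shape
    K=np.array([[im['fx'],0,im['cx']],[0,im['fy'],im['cy']],[0,0,1.]])
    uv=np.stack(np.meshgrid(np.arange(w),np.arange(h)),-1).reshape(-1,1,2).astype(float)
    n=cv2.undistortPoints(uv,K,np.array([im['k1'],0,0,0.])).reshape(h,w,2)
    z=im['z_map'][...,None]
    c=np.concatenate([n*z,z],-1)
    Rm=R.from_rotvec(np.ravel(im['rvec'])).as_matrix()
    P=(c-np.ravel(im['tvec']))@Rm
    P[im['z_map']<=0]=np.nan
    return P
def save(im,name): cv2.imwrite('pics/'+name,im['color'][...,::-1])
E
python3 - <<'E'
from h import *
s=arm.observe();print(s)
for n in('side','top'):
    im=arm.get_image(n);save(im,n+'0.png');np.savez(n+'0.npz',**im,P=pts(im))
    print(n,im['rvec'],im['tvec'],im['fx'],im['k1'],(im['z_map']>0).mean())
E
```

```text
{'clock': 0.0, 'joints': array([-1.25358011,  0.43522971,  0.02496334,  1.57413793, -0.01160777,
        1.13399875, -0.07512187]), 'dq': array([-0.00086276,  0.0016594 , -0.00099275, -0.00065455,  0.00047435,
        0.0010431 , -0.00013367]), 'joint_efforts': array([ 6.50069087e-04, -6.67854667e+01,  9.85529982e-01, -3.14467943e+01,
       -6.03740662e-02,  4.27771476e-02,  2.06618838e-04]), 'position': array([0.25457953, 0.57023357, 0.23692488]), 'ee_rot': array([-6.54703973e-01, -3.07240522e+00,  2.53790381e-03]), 'force': array([-0.07754322, -0.48280391,  0.39894353]), 'ft_torque': array([-0.02288405, -0.01068978, -0.04005906]), 'gripper_force': 0.0, 'width': 0.9974377840423663}
side [ 0.5591672  -2.62935055  1.24180065] [0.58739237 0.25073979 1.32145001] 433.32752799387123 -0.00582736471301571 0.99586328125
top [ 2.11526491 -2.16623732  0.16978577] [0.01440733 0.63721307 1.25754994] 441.769012070383 -0.016163681907269755 0.9959375
```

View pics/top0.png

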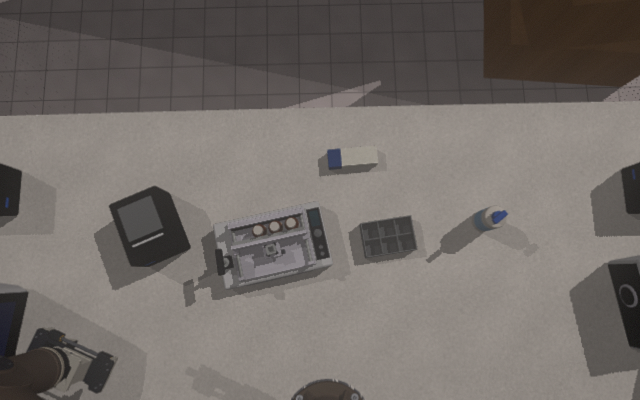

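View pics/side0.png

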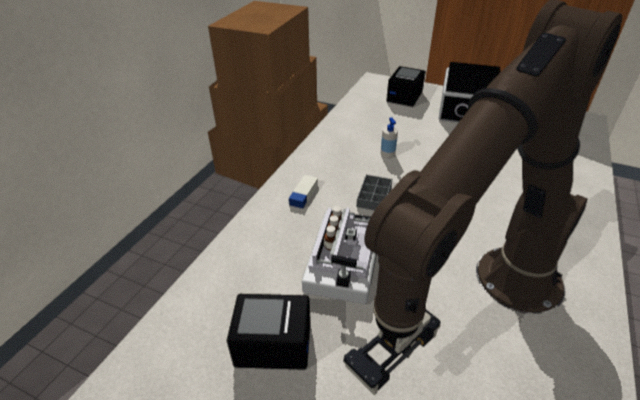

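Run:
```python
from h import *
d=np.load('top0.npz');P=d['P'];c=d['color']
cv2.imwrite('pics/t1.png',cv2.resize(c[195:295,200:430,::-1],None,fx=3.4,fy=3.4,interpolation=cv2.INTER_CUBIC))
d2=np.load('side0.npz');cv2.imwrite('pics/s1.png',cv2.resize(d2['color'][165:305,290:410,::-1],None,fx=4.2,fy=4.2,interpolation=cv2.INTER_CUBIC))
Z=P[...,2]; X=P[...,0];Y=P[...,1]
roi=np.zeros(Z.shape,bool);roi[195:300,200:430]=1
def comp(m,name,mn=8):
    n,l,st,ce=cv2.connectedComponentsWithStats(m.astype(np.uint8))
    for i in range(1,n):
        if st[i,4]<mn: continue
        q=P[l==i]; r=cv2.minAreaRect(q[:,:2].astype(np.float32)*1000)
        print(name,st[i],np.round(np.median(q,0),4),'rect',np.round(r[0],1),np.round(r[1],1),round(r[2],1))
comp(roi&(Z>.055)&(Z<.3),'shaker')
comp(roi&(Z>.143)&(Z<.17),'high',5)
comp(roi&(Z>.02)&(Z<.05)&(np.arange(640)[None]>345),'carrier')
comp(roi&(Z>.123)&(Z<.14),'lip/knob',5)
comp(roi&(Z>.055)&(Z<.07),'housing',5)
```

```text
shaker [ 213  201  120   89 7304] [0.5127 0.1456 0.077 ] rect [517.5 147.9] [194.4 319. ] 11.4
high [286 218  10  10  71] [0.5702 0.0866 0.1508] rect [569.4  87.4] [23.7 23.1] 44.0
high [270 221   9  10  70] [0.5607 0.132  0.1501] rect [560.7 132.1] [23.4 22.9] 44.0
high [253 225  10  10  75] [0.5511 0.1759 0.1503] rect [551.8 176.4] [24.1 22.7] 43.3
high [215 249  10  26 188] [0.4685 0.2759 0.1584] rect [468.4 277.9] [68.2 17.1] 7.2
carrier [360 215  58  43 519] [ 0.5368 -0.2001  0.035 ] rect [ 535.6 -193.4] [104.3 154.8] 7.7
lip/knob [231 225  76  25 570] [0.533  0.1497 0.1289] rect [539.9 152.7] [ 35.6 211.3] 11.4
lip/knob [294 224   5   3   6] [0.5645 0.0752 0.125 ] rect [564.8  74. ] [ 1.7 12.3] 34.6
lip/knob [264 242  14  14  90] [0.5003 0.1457 0.1285] rect [501.  144.7] [31.6 32.1] 13.0
housing [ 213  201  120   89 2306] [0.5127 0.0957 0.0611] rect [517.5 147.9] [194.4 319. ] 11.4
```

View pics/t1.png

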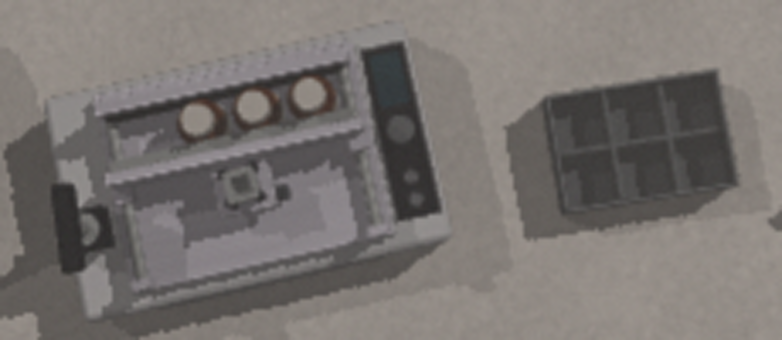

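View pics/s1.png

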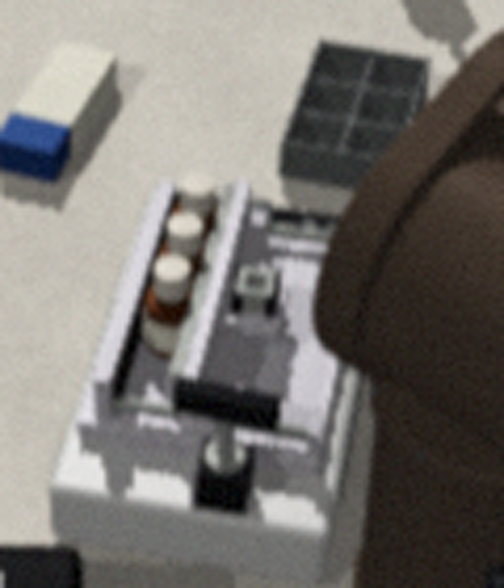

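The top view shows three bottles, at pixels (258,230), (275,226) and (291,223). The key handle is at (220,262) and the knob recess at (271,250). The carrier is centred near (388,237). The side view confirms the bottle at shaker y +69 is absent.

```bash
cat >> h.py <<'E'
YAW=np.radians(11.4)
SO=np.array([.5249,.1494])
def sh(x,y): # shaker -> world xy
    return SO+np.array([np.cos(YAW)*x-np.sin(YAW)*y, np.sin(YAW)*x+np.cos(YAW)*y])
def go(p,yaw=None,s=None):
    """shift in tool axes from the measured pose to TCP p (world); spin that brings tool y to yaw deg"""
    s=s or arm.observe(); M=R.from_rotvec(s['ee_rot']).as_matrix()
    d=M.T@(np.array(p)-s['position'])
    y0=np.degrees(np.arctan2(M[1,1],M[0,1]))
    sp=None if yaw is None else -((yaw-y0+180)%360-180)
    print('pos',s['position'].round(4),'yaw',round(y0,2),'tilt',M[:,2].round(3),'shift',d.round(4),'spin deg',sp,'rad',None if sp is None else np.radians(sp).round(3), 't',s['clock'],'F',s['force'].round(1),'w',s['width']*.0918,'g',s['gripper_force'])
E
python3 - <<'E'
from h import *
d=np.load('top0.npz');P=d['P'];Z=P[...,2];c=d['color'].astype(int)
Rm=R.from_rotvec(d['rvec']).as_matrix();print('cam',-Rm.T@d['tvec'])
m=(Z>.154)&(Z<.17);m[:,:205]=0;m[:,232:]=0;m[:240]=0
q=P[m]*1000;print('handle top',q.mean(0),cv2.minAreaRect(q[:,:2].astype(np.float32)))
# black block top, z ~.096
m=(Z>.088)&(Z<.1);m[:,:205]=0;m[:,240:]=0;m[:245]=0;m[280:]=0
q=P[m]*1000;print('block',len(q),q.mean(0),cv2.minAreaRect(q[:,:2].astype(np.float32)))
q=P[(Z>.125)&(Z<.133)&(np.hypot(P[...,0]-.501,P[...,1]-.145)<.026)]*1000
print('knob',len(q),q.mean(0),(q.max(0)+q.min(0))/2,cv2.minAreaRect(q[:,:2].astype(np.float32)))
go([.4684,.2779,.237],-82.8)
E
```

```text
cam [0.43381632 0.00416799 1.34144175]
handle top [468.74971561 277.78590295 159.1053315 ] ((468.434814453125, 277.8986511230469), (68.12603759765625, 17.102279663085938), 7.125465393066406)
block 130 [473.56222494 254.08789574  94.54564445] ((461.4308166503906, 257.99371337890625), (83.33642578125, 43.84675979614258), 2.6605818271636963)
knob 90 [502.60947097 144.81610616 128.70480821] [504.45191162 144.42348524 128.91839869] ((505.6573181152344, 145.8112335205078), (41.15229415893555, 32.14198684692383), 13.047770500183105)
pos [0.2546 0.5703 0.237 ] yaw 65.94 tilt [-0.    -0.001 -1.   ] shift [-3.144e-01 -1.799e-01  3.000e-04] spin deg 148.74206066077636 rad 2.596 t 0.1 F [-0.1  0.1  0.3] w 0.09178111534923845 g 0.0
```

{"op": "jog_arm", "data": {
  "moves": [
    [-0.016,-0.009,0,0.13],
    [-0.031,-0.018,0,0.26],
    [-0.047,-0.027,0,0.39],
    [-0.063,-0.036,0,0.52],
    [-0.079,-0.045,0,0.65],
    [-0.094,-0.054,0,0.78],
    [-0.11,-0.063,0,0.91],
    [-0.126,-0.072,0,1.04],
    [-0.141,-0.081,0,1.17],
    [-0.157,-0.09,0,1.3],
    [-0.173,-0.099,0,1.43],
    [-0.189,-0.108,0,1.56],
    [-0.204,-0.117,0,1.69],
    [-0.22,-0.126,0,1.82],
    [-0.236,-0.135,0,1.95],
    [-0.252,-0.144,0,2.08],
    [-0.267,-0.153,0,2.21],
    [-0.283,-0.162,0,2.34],
    [-0.299,-0.171,0,2.47],
    [-0.3144,-0.18,0,2.596]
  ],
  "hand": 0.06
}}

```text
clock: 2.6
position: [0.4685, 0.2776, 0.2375]
ee_rot: [3.136, 0.191, -0.001]
force: [0.8, -0.6, 0.0]
width: 0.653
gripper_force: 0.0
```

{"op": "jog_arm", "data": {
  "moves": [
    [0,0,0,0],
    [0,0,0,0]
  ]
}}

```text
clock: 2.85
position: [0.4679, 0.279, 0.2375]
ee_rot: [-3.135, -0.203, 0.001]
force: [0.1, 0.8, 0.5]
width: 0.653
gripper_force: 0.0
```

Run:
```python
from h import *
go([.4684,.2779,.142],-82.8); print(arm.observe()['joints'])
```

```text
pos [0.4679 0.279  0.2375] yaw -82.6 tilt [-0.001  0.    -1.   ] shift [0.0004 0.0011 0.0955] spin deg 0.2043484337094128 rad 0.004 t 2.85 F [0.1 0.8 0.5] w 0.05996959238935644 g 0.0
[-1.15072304  0.34406905  0.68907129  1.81023751 -0.24674374  1.07500165
 -1.81330813]
```

{"op": "jog_arm", "data": {
  "moves": [
    [0,0.0005,0.03,0],
    [0,0.001,0.06,0],
    [0,0.001,0.08,0],
    [0,0.001,0.09,0],
    [0,0.001,0.0955,0],
    [0,0.001,0.0955,0]
  ]
}}

```text
clock: 3.6
position: [0.4686, 0.2775, 0.1425]
ee_rot: [-3.135, -0.198, -0.0]
force: [0.7, -0.3, -0.4]
width: 0.651
gripper_force: 0.0
```

{"op": "jog_arm", "data": {
  "moves": [
    [0,0,0,0],
    [0,0,0,0],
    [0,0,0,0],
    [0,0,0,0],
    [0,0,0,0],
    [0,0,0,0],
    [0,0,0,0],
    [0,0,0,0]
  ],
  "hand": 0,
  "newtons": 40
}}

```text
clock: 4.6
position: [0.4686, 0.2772, 0.1422]
ee_rot: [-3.135, -0.197, -0.0]
force: [-0.2, 1.3, 0.7]
width: 0.173
gripper_force: 40.0
```

Run:
```python
from h import *
go([.4684,.2779,.142],-82.8)
```

```text
pos [0.4686 0.2772 0.1422] yaw -82.8 tilt [ 0.  0. -1.] shift [-0.0001 -0.0007  0.0002] spin deg 0.0033549753129875626 rad 0.0 t 4.6 F [-0.2  1.3  0.7] w 0.015853968032221496 g 39.96451020240784
```

{"op": "jog_arm", "data": {
  "moves": [
    [0,0,-0.01,0],
    [0,0,-0.03,0],
    [0,0,-0.06,0],
    [0,0,-0.09,0],
    [0,0,-0.1,0],
    [0,0,-0.1,0],
    [0,0,-0.1,0]
  ]
}}

```text
clock: 5.48
position: [0.468, 0.277, 0.2412]
ee_rot: [3.134, 0.197, -0.002]
force: [0.4, 0.3, -1.8]
width: 0.173
gripper_force: 40.0
```

Run:
```python
from h import *
im=arm.get_image('top');P=pts(im);Z=P[...,2];np.savez('top1.npz',**im,P=P)
cv2.imwrite('pics/t2.png',np.hstack([cv2.resize(im['color'][y:y+50,x:x+50,::-1],None,fx=8,fy=8,interpolation=cv2.INTER_CUBIC) for y,x in((238,200),(225,246))]))
print('w',)
go([.5,.145,.242],-78.6)
d=np.load('side0.npz');P=d['P'];Z=P[...,2]
q=P[(Z>.125)&(Z<.133)&(np.hypot(P[...,0]-.501,P[...,1]-.145)<.023)]*1000
print('knob side',len(q),q.mean(0),(q.max(0)+q.min(0))/2)
```

```text
w
pos [0.468  0.2769 0.2411] yaw -82.79 tilt [-0.001 -0.001 -1.   ] shift [ 0.0152  0.1349 -0.0008] spin deg -4.194216810472454 rad -0.073 t 5.525 F [-0.3 -0.1 -1.9] w 0.015991681214329857 g 39.964426159858704
knob side 62 [500.52747112 147.0592894  128.27075182] [502.63020115 146.21252655 128.58737996]
```

View pics/t2.png

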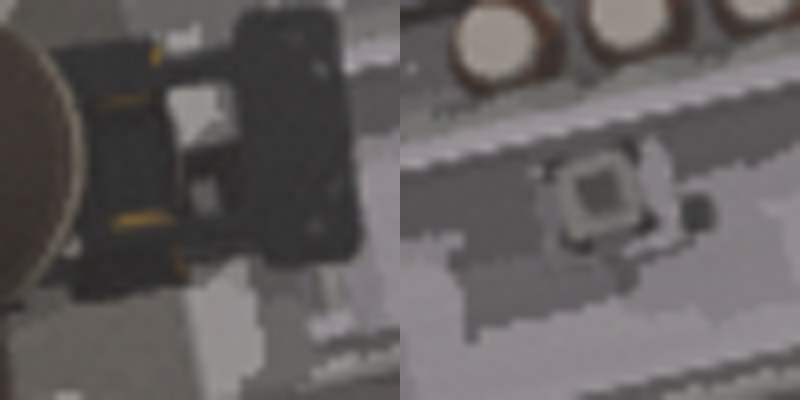

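The left crop shows the gripper over the holder. In the right crop the bright ring round the recess is centred at about pixel (270.8, 249.0) of the full top image.

```bash
cat >> h.py <<'E'
def cast(im,u,v,z):
    K=np.array([[im['fx'],0,im['cx']],[0,im['fy'],im['cy']],[0,0,1.]])
    n=cv2.undistortPoints(np.array([[[u,v]]],float),K,np.array([im['k1'],0,0,0.])).ravel()
    Rm=R.from_rotvec(np.ravel(im['rvec'])).as_matrix()
    C=-Rm.T@np.ravel(im['tvec']); d=Rm.T@np.array([*n,1])
    return C+d*(z-C[2])/d[2]
E
python3 - <<'E'
from h import *
im=dict(np.load('top1.npz'))
for u,v in((270.8,249),(270.5,248.2)): print(cast(im,u,v,.130))
im=dict(np.load('side0.npz'))
# ring in the side view: brightest patch ~ crop(255,280)/4.2
c=im['color'][222:240,342:362].astype(int);print(c.mean(2).astype(int))
for u,v in((290+256/4.2-.4,165+281/4.2-.4),): print('side',cast(im,u,v,.130))
d=np.load('top0.npz');P=d['P'];Z=P[...,2]
q=P[(Z>.126)&(Z<.133)&(np.hypot(P[...,0]-.500,P[...,1]-.146)<.021)]*1000
print('knob',len(q),q.mean(0),(q.max(0)+q.min(0))/2, q.min(0),q.max(0))
print(sh(-24.5,0))
E
```

```text
[0.49995101 0.14343377 0.13      ]
[0.50214847 0.1442406  0.13      ]
[[181 210 213 187 121  75  85  85  89  88  88 109 160 172 171 162 159 165
  161 165]
 [198 216 210 161  98  79  83  88  88  88  88 100 139 151 153 161 163 189
  192 197]
 [214 219 205 143  90  75  86  87  88  85  86  88 100 100 111 127 126 162
  173 171]
 [214 221 207 129  83  82  85  87  89  87  83  83  85  95  98 108 111 126
  125 129]
 [219 215 185 113  78  79  83  87  87  85  93  88  99 135 144 145 160 159
  141 148]
 [217 210 152  94  69  79  88  87  94 104 124 106 115 161 175 185 196 199
  180 189]
 [221 209 127  79  62 102 122 121 112 131 157 144 130 157 165 184 207 206
  203 205]
 [220 193 120  74  72 138 148 134 131 137 164 159 151 138 132 176 205 209
  203 206]
 [212 170 100  70  82 151 141 107 106 120 130 146 154 114 107 181 206 210
  207 206]
 [211 145  88  76 102 146 125  81  78  86  94 132 147  96  99 184 206 206
  203 204]
 [208 129  87  87 117 151 119  81  80  85  95 131 147  88  91 181 198 201
  195 200]
 [185 120  84  85 126 151 132 109 108 104 115 140 147  84  91 171 179 185
  187 191]
 [155  97  77  65  98 125 126 121 118 123 129 140 129  65  95 164 162 177
  182 187]
 [134  84  73  45  47  70  89  96 100 104 112 104  83  45 101 173 153 171
  182 182]
 [122  88  72  34  12  37  74  80  77  86  76  54  28  37 107 161 158 175
  183 184]
 [112  84  67  28   5  33  71  79  78  77  67  33  11  35  94 138 158 176
  182 180]
 [ 92  85  73  36  15  44  74  82  77  79  71  28  12  41  80 114 165 180
  182 179]
 [ 84  87  94  74  59  72  93  93  93  94  82  39  26  50  80 109 163 187
  183 180]]
side [0.499571   0.14512312 0.13      ]
knob 76 [500.12982624 144.93435871 128.78282845] [501.48236169 144.52154334 129.49357163] [484.00360441 126.65217096 126.2198298 ] [518.96111897 162.39091572 132.76731347]
[-23.49174378  -4.69320484]
```

Run:
```python
from h import *
go([.5005,.1445,.242],-78.6)
```

```text
pos [0.468  0.2769 0.2411] yaw -82.79 tilt [-0.001 -0.001 -1.   ] shift [ 0.0157  0.1355 -0.0008] spin deg -4.194216810472454 rad -0.073 t 5.525 F [-0.3 -0.1 -1.9] w 0.015991681214329857 g 39.964426159858704
```

{"op": "jog_arm", "data": {
  "moves": [
    [0.002,0.02,-0.001,-0.02],
    [0.005,0.045,-0.001,-0.04],
    [0.008,0.07,-0.001,-0.06],
    [0.011,0.095,-0.001,-0.073],
    [0.014,0.12,-0.001,-0.073],
    [0.0156,0.132,-0.001,-0.073],
    [0.0156,0.1353,-0.001,-0.073],
    [0.0156,0.1353,-0.001,-0.073],
    [0.0156,0.1353,-0.001,-0.073]
  ]
}}

```text
clock: 6.65
position: [0.5008, 0.146, 0.2431]
ee_rot: [-3.126, -0.314, 0.0]
force: [0.3, 0.0, -0.6]
width: 0.172
gripper_force: 40.0
```

Run:
```python
from h import *
go([.5005,.1445,.210],-78.6)
im=arm.get_image('side');save(im,'sx.png')
cv2.imwrite('pics/s2.png',cv2.resize(im['color'][180:290,300:420,::-1],None,fx=5,fy=5,interpolation=cv2.INTER_CUBIC))
np.savez('side2.npz',**im,P=pts(im))
```

```text
pos [0.5008 0.146  0.2431] yaw -78.53 tilt [-0.  0. -1.] shift [-0.0006  0.0014  0.0331] spin deg 0.06869813556917848 rad 0.001 t 6.65 F [ 0.3  0.  -0.6] w 0.015782812304363448 g 39.964444041252136
```

View pics/s2.png

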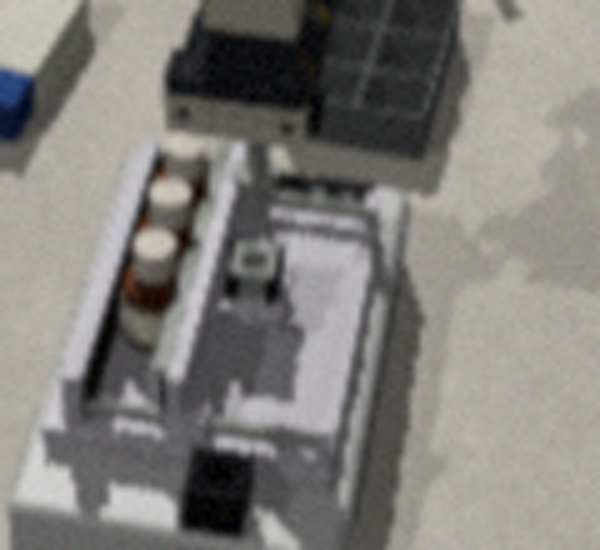

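The knob is at crop (255,262) and the key shaft seems to end near (258,190). I'll check that against the projected tip position.

```bash
cat >> h.py <<'E'
def proj(im,p):
    K=np.array([[im['fx'],0,im['cx']],[0,im['fy'],im['cy']],[0,0,1.]])
    return cv2.projectPoints(np.array([p],float),np.ravel(im['rvec']),np.ravel(im['tvec']),K,np.array([im['k1'],0,0,0.]))[0].ravel()
E
python3 - <<'E'
from h import *
im=dict(np.load('side2.npz'));P=im['P']
cr=lambda p:((proj(im,p)-[300,180])*5).round()
p=arm.observe()['position']
for dz in(-.078,-.052,-.003,.008,.019,.055): print(dz,cr(p+[0,0,dz]))
print('recess',cr([.5005,.1445,.13]))
for y in range(100,290,8):
    v=180+y//5
    print(y,[tuple((P[v,300+x//5]*1000).round().astype(int)) for x in (235,258,275)])
E
```

```text
-0.078 [252. 215.]
-0.052 [254. 182.]
-0.003 [257. 117.]
0.008 [257. 102.]
0.019 [258.  87.]
0.055 [260.  37.]
recess [252. 256.]
100 [(np.int64(479), np.int64(239), np.int64(332)), (np.int64(469), np.int64(238), np.int64(334)), (np.int64(459), np.int64(234), np.int64(335))]
108 [(np.int64(480), np.int64(237), np.int64(326)), (np.int64(468), np.int64(241), np.int64(334)), (np.int64(459), np.int64(236), np.int64(333))]
116 [(np.int64(482), np.int64(231), np.int64(315)), (np.int64(470), np.int64(233), np.int64(320)), (np.int64(460), np.int64(231), np.int64(322))]
124 [(np.int64(480), np.int64(234), np.int64(314)), (np.int64(472), np.int64(229), np.int64(313)), (np.int64(460), np.int64(232), np.int64(320))]
132 [(np.int64(480), np.int64(236), np.int64(309)), (np.int64(471), np.int64(230), np.int64(307)), (np.int64(461), np.int64(227), np.int64(308))]
140 [(np.int64(480), np.int64(234), np.int64(301)), (np.int64(472), np.int64(227), np.int64(298)), (np.int64(461), np.int64(226), np.int64(301))]
148 [(np.int64(548), np.int64(53), np.int64(128)), (np.int64(499), np.int64(152), np.int64(225
[... 1798 characters left out ...]
(143), np.int64(130)), (np.int64(502), np.int64(136), np.int64(127)), (np.int64(491), np.int64(130), np.int64(126))]
260 [(np.int64(508), np.int64(153), np.int64(131)), (np.int64(501), np.int64(138), np.int64(121)), (np.int64(488), np.int64(139), np.int64(127))]
268 [(np.int64(507), np.int64(155), np.int64(129)), (np.int64(502), np.int64(135), np.int64(114)), (np.int64(489), np.int64(136), np.int64(120))]
276 [(np.int64(504), np.int64(163), np.int64(129)), (np.int64(493), np.int64(157), np.int64(128)), (np.int64(483), np.int64(151), np.int64(127))]
284 [(np.int64(503), np.int64(164), np.int64(126)), (np.int64(492), np.int64(159), np.int64(127)), (np.int64(482), np.int64(155), np.int64(127))]
```

Run:
```python
from h import *
im=dict(np.load('side2.npz'));P=im['P']*1000;X,Y,Z=P[...,0],P[...,1],P[...,2]
for lo,hi in((165,185),(190,204),(205,215),(219,240)):
    m=(Z>lo)&(Z<hi)&(abs(X-500)<40)&(abs(Y-148)<25)
    q=P[m]; vu=np.argwhere(m); print(lo,len(q),q.mean(0).round(1),'x',q[:,0].min().round(1),q[:,0].max().round(1),'px',vu.mean(0)[::-1].round(2),'proj axis',proj(im,np.array([.5008,.146,q[:,2].mean()/1000])).round(2))
print('recess proj',proj(im,[.5005,.1445,.13]))
c=im['color'].astype(int).mean(2)
m=(Z>126)&(Z<133)&(np.hypot(X-500,Y-146)<22);vu=np.argwhere(m);print('knob top px',vu.mean(0)[::-1],len(vu))
print(c[226:242,342:362].astype(int))
```

```text
165 20 [497.9 152.2 176.3] x 492.8 503.0 px [350.7  221.75] proj axis [350.57 220.16]
190 40 [498.3 152.2 200.8] x 486.7 513.0 px [350.88 215.42] proj axis [350.85 213.87]
205 16 [497.5 151.5 209.7] x 487.6 505.6 px [351.31 213.06] proj axis [350.96 211.58]
219 8 [494.  151.9 225.7] x 468.1 503.0 px [352.62 209.25] proj axis [351.14 207.37]
recess proj [350.34011843 231.2837909 ]
knob top px [350.29090909 232.56363636] 55
[[196 195 164 100  64  67  71  70  72  75  80  75  84 117 125 128 137 139
  122 131]
 [195 186 136  75  63  68  75  80  80  87 110  91 102 142 158 165 175 178
  161 168]
 [196 186 117  64  51  93 110 103 106 116 139 125 115 136 149 165 186 188
  179 184]
 [198 174 104  58  61 118 127 113 112 124 143 145 131 121 112 160 186 188
  185 186]
 [189 149  89  62  73 128 122 102  93 104 116 131 130 101  92 160 186 189
  183 187]
 [187 126  78  70  84 132 108  74  70  74  82 115 133  86  87 166 186 189
  185 184]
 [184 113  74  77 105 134 102  69  67  71  83 114 132  76  80 162 175 176
  179 178]
 [166 104  72  76 110 133 116  97  94  93 102 121 126  69  75 152 160 164
  167 176]
 [140  88  68  59  83 111 113 105 103 107 113 121 112  59  82 142 141 157
  163 166]
 [117  71  66  36  43  60  80  86  86  92  98  91  74  44  94 150 138 152
  161 163]
 [109  73  64  26  16  27  61  63  68  67  73  46  29  30  88 146 141 151
  166 162]
 [ 95  76  54  22   7  30  58  65  66  68  53  28   5  35  79 121 143 162
  164 161]
 [ 79  75  60  28  15  39  65  71  70  66  61  24   9  30  69 101 147 161
  163 167]
 [ 77  75  84  69  50  65  78  83  79  83  74  33  23  46  70  96 147 161
  163 159]
 [ 78  91 125 125  90  89  95 100  95  92  92  56  53  72  80  84 128 157
  162 162]
 [ 76  95 130 131 107 102 104 104  97 100  97  88  86  96  88  78 108 149
  165 161]]
```

{"op": "jog_arm", "data": {
  "moves": [
    [-0.0005,0.001,0.01,0],
    [-0.0005,0.0013,0.02,0],
    [-0.0005,0.0013,0.029,0],
    [-0.0005,0.0013,0.033,0],
    [-0.0005,0.0013,0.036,0],
    [-0.0005,0.0013,0.038,0],
    [-0.0005,0.0013,0.04,0],
    [-0.0005,0.0013,0.042,0],
    [-0.0005,0.0013,0.042,0]
  ]
}}

```text
clock: 7.82
position: [0.5008, 0.1436, 0.2012]
ee_rot: [3.126, 0.312, -0.0]
force: [0.1, 0.2, -1.5]
width: 0.174
gripper_force: 40.0
```

Run:
```python
from h import *
go([.5005,.1445,.195],-78.6)
```

```text
pos [0.5008 0.1436 0.2012] yaw -78.61 tilt [-0. -0. -1.] shift [-0.0001 -0.001   0.0062] spin deg -0.01328688212254292 rad -0.0 t 7.825 F [ 0.1  0.2 -1.5] w 0.01600371188600308 g 39.964343905448914
```

{"op": "jog_arm", "data": {
  "moves": [
    [0,-0.0005,0.002,0],
    [0,-0.0005,0.004,0],
    [0,-0.0005,0.006,0],
    [0,-0.0005,0.0065,0],
    [0,-0.0005,0.0065,0]
  ]
}}

```text
clock: 8.45
position: [0.5007, 0.144, 0.1947]
ee_rot: [3.126, 0.312, 0.0]
force: [-0.1, -0.0, -0.6]
width: 0.171
gripper_force: 40.0
```

{"op": "jog_arm", "data": {
  "moves": [
    [0,0,0,-0.1],
    [0,0,0,-0.2],
    [0,0,0,-0.3],
    [0,0,0,-0.4],
    [0,0,0,-0.4]
  ]
}}

```text
clock: 9.07
position: [0.5006, 0.144, 0.1947]
ee_rot: [-3.002, -0.925, 0.0]
force: [-0.5, -0.7, -0.4]
width: 0.174
gripper_force: 40.0
```

{"op": "jog_arm", "data": {
  "moves": [
    [0,0,0,-0.1],
    [0,0,0,-0.2],
    [0,0,0,-0.3],
    [0,0,0,-0.4],
    [0,0,0,-0.5],
    [0,0,0,-0.6],
    [0,0,0,-0.7],
    [0,0,0,-0.8],
    [0,0,0,-0.9],
    [0,0,0,-1.0],
    [0,0,0,-1.1],
    [0,0,0,-1.17],
    [0,0,0,-1.22],
    [0,0,0,-1.22],
    [0,0,0,-1.22]
  ]
}}

```text
clock: 10.95
position: [0.5007, 0.1443, 0.1947]
ee_rot: [-1.932, -2.477, -0.0]
force: [-0.7, 2.3, -0.7]
width: 0.173
gripper_force: 40.0
```

Run:
```python
from h import *
s=arm.observe();p=s['position']
go(list(p[:2]-.0355*np.array([np.cos(YAW),np.sin(YAW)]))+[p[2]],11.4);print(s['ft_torque'],s['joints'].round(2))
```

```text
pos [0.5007 0.1443 0.1947] yaw 14.09 tilt [-0.  0. -1.] shift [ 0.0017 -0.0355 -0.    ] spin deg 2.6862658496368397 rad 0.047 t 10.95 F [-0.7  2.3 -0.7] w 0.01590014116942341 g 39.970144629478455
[ 0.48603933  0.14126023 -0.04647727] [-0.63  0.31  0.32  1.9  -0.12  0.95 -0.01]
```

{"op": "jog_arm", "data": {
  "moves": [
    [0.0002,-0.004,0,0],
    [0.0004,-0.009,0,0],
    [0.0007,-0.014,0,0],
    [0.0009,-0.019,0,0],
    [0.0012,-0.024,0,0],
    [0.0014,-0.029,0,0],
    [0.0016,-0.033,0,0],
    [0.0017,-0.036,0,0],
    [0.0017,-0.037,0,0],
    [0.0017,-0.037,0,0],
    [0.0017,-0.037,0,0]
  ]
}}

```text
clock: 12.32
position: [0.4653, 0.1368, 0.195]
ee_rot: [1.929, 2.478, 0.003]
force: [4.6, 4.2, -5.8]
width: 0.172
gripper_force: 40.0
```

Run:
```python
from h import *
go([.5007-.0348,.1443-.007,.195],11.4)
im=arm.get_image('top');P=pts(im);Z=P[...,2];save(im,'t3.png')
q=P[(Z>.120)&(Z<.134)&(abs(P[...,1]-.2)<.045)&(abs(P[...,0]-.51)<.08)]*1000
S=((q[:,:2]/1000-SO)@np.array([[np.cos(YAW),-np.sin(YAW)],[np.sin(YAW),np.cos(YAW)]]))*1000
print('jaw bar shaker x',S[:,0].min(),S[:,0].max(),len(S))
P=np.load('top0.npz')['P'];Z=P[...,2]
q=P[(Z>.120)&(Z<.134)&(abs(P[...,1]-.2)<.045)&(abs(P[...,0]-.51)<.08)]*1000
S=((q[:,:2]/1000-SO)@np.array([[np.cos(YAW),-np.sin(YAW)],[np.sin(YAW),np.cos(YAW)]]))*1000
print('before',S[:,0].min(),S[:,0].max(),len(S))
```

```text
pos [0.4653 0.1368 0.195 ] yaw 14.2 tilt [ 0.002  0.001 -1.   ] shift [ 0.0003  0.0007 -0.    ] spin deg 2.8036088379700743 rad 0.049 t 12.325 F [ 4.6  4.2 -5.8] w 0.015752368184063267 g 39.99150216579437
jaw bar shaker x 58.36745845875278 67.20946584850414 16
before -38.551008904387984 65.82144507737881 322
```

{"op": "jog_arm", "data": {
  "moves": [
    [0.0003,0.001,0,0.04],
    [0.0003,0.001,0,0.05],
    [0.0003,0.001,-0.005,0.05],
    [0.0003,0.001,-0.012,0.05],
    [0.0003,0.001,-0.02,0.05],
    [0.0003,0.001,-0.03,0.05],
    [0.0003,0.001,-0.042,0.05],
    [0.0003,0.001,-0.05,0.05],
    [0.0003,0.001,-0.05,0.05]
  ]
}}

```text
clock: 13.5
position: [0.4657, 0.1373, 0.2455]
ee_rot: [1.991, 2.43, 0.002]
force: [0.2, -0.2, -1.3]
width: 0.173
gripper_force: 40.0
```

Run:
```python
from h import *
for n in('top','side'):
    im=arm.get_image(n);P=pts(im);np.savez(n+'4.npz',**im,P=P);Z=P[...,2]
    if n=='side':cv2.imwrite('pics/s4.png',cv2.resize(im['color'][180:300,290:430,::-1],None,fx=5,fy=5,interpolation=cv2.INTER_CUBIC))
    rel=(P[...,:2]-SO)@np.array([[np.cos(YAW),-np.sin(YAW)],[np.sin(YAW),np.cos(YAW)]])*1000
    # jaw lip row
    m=(Z>.125)&(Z<.133)&(rel[...,0]<20)&(rel[...,0]>-60)&(abs(rel[...,1])<104)&(abs(rel[...,1])>35)
    q=rel[m];print(n,'bar x',len(q),np.percentile(q[:,0],[2,50,98]).round(1))
    # holder block top
    m=(Z>.091)&(Z<.101)&(abs(rel[...,0]+30)<22)&(abs(rel[...,1]-137)<30)
    q=P[m]*1000;r=rel[m];print('block',len(q),q.mean(0).round(1),'shaker bbox mid',(r.max(0)+r.min(0))/2,r.min(0).round(1),r.max(0).round(1))
    if len(q): print(cv2.minAreaRect(q[:,:2].astype(np.float32)))
    d=P[(Z>.025)&(Z<.05)&(abs(P[...,1]+.2)<.12)&(abs(P[...,0]-.53)<.1)]*1000;print('carrier',cv2.minAreaRect(d[:,:2].astype(np.float32)))
go([.4684,.2779,.245],-82.8)
```

```text
top bar x 159 [-36.8 -27.9 -18.5]<stdin>:11: RuntimeWarning: Mean of empty slice.
  ret = um.true_divide(
Traceback (most recent call last):
ValueError: zero-size array to reduction operation maximum which has no identity
```

Run:
```python
from h import *
im=arm.get_image('side');P=pts(im);np.savez('side4.npz',**im,P=P);Z=P[...,2]
cv2.imwrite('pics/s4.png',cv2.resize(im['color'][230:300,320:400,::-1],None,fx=7,fy=7,interpolation=cv2.INTER_CUBIC))
rel=(P[...,:2]-SO)@np.array([[np.cos(YAW),-np.sin(YAW)],[np.sin(YAW),np.cos(YAW)]])*1000
m=(Z>.09)&(Z<.102)&(abs(rel[...,0]+30)<25)&(abs(rel[...,1]-137)<25)
q=P[m]*1000;r=rel[m];print('block',len(q),q.mean(0).round(1),'mid',(r.max(0)+r.min(0))/2,r.min(0).round(1),r.max(0).round(1))
print('proj hole guess',(proj(im,[.4686,.2775,.096])-[320,230])*7)
for n in('top0','side0'):
  P=np.load(n+'.npz')['P'];Z=P[...,2];d=P[(Z>.025)&(Z<.05)&(abs(P[...,1]+.2)<.12)&(abs(P[...,0]-.53)<.1)]*1000;print('carrier',cv2.minAreaRect(d[:,:2].astype(np.float32)))
P=np.load('top4.npz')['P'];Z=P[...,2];d=P[(Z>.025)&(Z<.05)&(abs(P[...,1]+.2)<.12)&(abs(P[...,0]-.53)<.1)]*1000;print('carrier',cv2.minAreaRect(d[:,:2].astype(np.float32)))
go([.4684,.2779,.245],-82.8)
```

```text
block 109 [466.7 281.4  94.2] mid [-30.85823418 139.88293587] [-48.1 121.3] [-13.6 158.4]
proj hole guess [161.04045453 304.81342935]
carrier ((535.590576171875, -193.44668579101562), (104.28321075439453, 154.7624053955078), 7.650653839111328)
carrier ((534.0265502929688, -189.93507385253906), (104.19761657714844, 162.51333618164062), 7.529239177703857)
carrier ((535.6846923828125, -193.39633178710938), (104.37532806396484, 155.58773803710938), 7.680069923400879)
pos [0.4651 0.1372 0.2446] yaw 11.35 tilt [-0. -0. -1.] shift [ 0.1373  0.0309 -0.0004] spin deg 94.14834308289771 rad 1.643 t 13.6 F [ 0.4  0.7 -1.2] w 0.01577451728879333 g 39.98918116092682
```

View pics/s4.png

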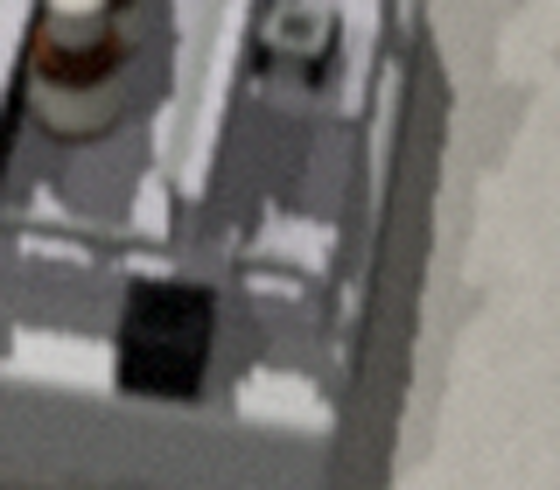

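{"op": "jog_arm", "data": {
  "moves": [
    [0.01,0.002,0,0.13],
    [0.02,0.005,0,0.26],
    [0.032,0.007,0,0.39],
    [0.044,0.01,0,0.52],
    [0.056,0.013,0,0.65],
    [0.068,0.015,0,0.78],
    [0.08,0.018,0,0.91],
    [0.092,0.02,0,1.04],
    [0.104,0.023,0,1.17],
    [0.116,0.026,0,1.3],
    [0.128,0.028,0,1.43],
    [0.137,0.0307,0,1.57],
    [0.1372,0.0307,0,1.57],
    [0.1372,0.0307,0,1.57],
    [0.1372,0.0307,0,1.57]
  ]
}}

```text
clock: 15.48
position: [0.4685, 0.2771, 0.2447]
ee_rot: [3.126, 0.313, -0.0]
force: [-0.0, -0.1, -1.2]
width: 0.171
gripper_force: 40.0
```

Run:
```python
from h import *
go([.4682,.2778,.177],-78.6)
im=arm.get_image('side');P=pts(im)*1000;X,Y,Z=P[...,0],P[...,1],P[...,2]
p=arm.observe()['position']
for lo,hi in((168,190),(192,206),(206,216)):
    m=(Z>lo)&(Z<hi)&(abs(X-470)<40)&(abs(Y-280)<25);vu=np.argwhere(m)
    if len(vu):print(lo,len(vu),P[m].mean(0).round(1),vu.mean(0)[::-1].round(2),proj(im,[p[0],p[1],P[m][:,2].mean()/1000]).round(2))
```

```text
pos [0.4685 0.2771 0.2447] yaw -78.56 tilt [-0. -0. -1.] shift [-0.0001 -0.0007  0.0677] spin deg 0.044774775253415555 rad 0.001 t 15.475 F [-0.  -0.1 -1.2] w 0.015683227908483602 g 39.98899698257446
168 25 [466.1 282.5 179.1] [343.84 254.64] [343.75 253.02]
192 47 [466.  284.4 202.4] [343.83 249.06] [343.95 246.96]
206 11 [466.2 283.6 209.3] [343.91 247.  ] [344.02 245.14]
```

{"op": "jog_arm", "data": {
  "moves": [
    [-0.0006,-0.0008,0.015,0],
    [-0.0006,-0.0008,0.035,0],
    [-0.0006,-0.0008,0.055,0],
    [-0.0006,-0.0008,0.066,0],
    [-0.0006,-0.0008,0.07,0],
    [-0.0006,-0.0008,0.073,0],
    [-0.0006,-0.0008,0.076,0],
    [-0.0006,-0.0008,0.079,0],
    [-0.0006,-0.0008,0.079,0]
  ]
}}

```text
clock: 16.65
position: [0.4676, 0.2784, 0.1657]
ee_rot: [3.126, 0.312, -0.0]
force: [0.1, -0.2, -0.4]
width: 0.171
gripper_force: 40.0
```

Tip is 8 mm in, with no contact force. Continuing to seat.

{"op": "jog_arm", "data": {
  "moves": [
    [0,0,0.004,0],
    [0,0,0.008,0],
    [0,0,0.012,0],
    [0,0,0.016,0],
    [0,0,0.019,0],
    [0,0,0.021,0],
    [0,0,0.0225,0],
    [0,0,0.023,0],
    [0,0,0.023,0]
  ]
}}

```text
clock: 17.77
position: [0.4677, 0.2784, 0.1428]
ee_rot: [-3.126, -0.312, -0.0]
force: [-0.1, -0.7, -1.1]
width: 0.169
gripper_force: 40.0
```

Run:
```python
from h import *
go([.4682,.2778,.142],-78.6)
```

```text
pos [0.4677 0.2784 0.1428] yaw -78.61 tilt [ 0.  0. -1.] shift [0.0003 0.0007 0.0008] spin deg -0.01322857143946976 rad -0.0 t 17.775 F [-0.1 -0.7 -1.1] w 0.0155556382602472 g 39.989025592803955
```

{"op": "jog_arm", "data": {
  "moves": [
    [0,0,0.0006,0],
    [0,0,0.001,0],
    [0,0,0.001,0]
  ]
}}

```text
clock: 18.15
position: [0.4679, 0.2785, 0.1422]
ee_rot: [-3.126, -0.311, -0.001]
force: [-1.9, -1.4, 4.6]
width: 0.171
gripper_force: 40.0
```

{"op": "jog_arm", "data": {
  "moves": [
    [0,0,0,0],
    [0,0,0,0],
    [0,0,0,0],
    [0,0,0,0],
    [0,0,0,0],
    [0,0,-0.015,0],
    [0,0,-0.035,0],
    [0,0,-0.06,0],
    [0,0,-0.09,0],
    [0,0,-0.12,0],
    [0,0,-0.12,0]
  ],
  "hand": 0.05
}}

```text
clock: 19.52
position: [0.4691, 0.2789, 0.2649]
ee_rot: [-3.123, -0.311, -0.007]
force: [-0.4, 0.6, -0.6]
width: 0.543
gripper_force: 0.0
```

```bash
cat >> h.py <<'E'
def hand_rot(): pass
def rel(P): return (P[...,:2]-SO)@np.array([[np.cos(YAW),-np.sin(YAW)],[np.sin(YAW),np.cos(YAW)]])*1000
def bottles(P):
    Z=P[...,2];m=((Z>.144)&(Z<.157)&(abs(rel(P)[...,0]-20)<35)&(abs(rel(P)[...,1])<95)).astype(np.uint8)
    n,l,st,ce=cv2.connectedComponentsWithStats(m)
    for i in range(1,n):
        if st[i,4]>15:
            q=P[l==i]*1000;r=cv2.minAreaRect(q[:,:2].astype(np.float32));print('bottle',np.round(r[0],1),np.round(r[1],1),'sh',rel(np.array(r[0])/1000).round(1),st[i,4])
def carrier(P):
    Z=P[...,2];d=P[(Z>.028)&(Z<.05)&(abs(P[...,1]+.2)<.14)&(abs(P[...,0]-.53)<.13)]*1000;print('carrier',cv2.minAreaRect(d[:,:2].astype(np.float32)))
E
python3 - <<'E'
from h import *
go([.5516,.1763,.25],11.4)
im=arm.get_image('side');P=pts(im);Z=P[...,2];bottles(P)
m=(Z>.143)&(Z<.17)&(abs(P[...,0]-.468)<.06)&(abs(P[...,1]-.278)<.04);q=P[m]*1000;print('key handle',q.max(0),q.mean(0))
im=arm.get_image('top');P=pts(im);bottles(P);carrier(P)
cv2.imwrite('pics/t5.png',cv2.resize(im['color'][190:290,195:435,::-1],None,fx=3.3,fy=3.3,interpolation=cv2.INTER_CUBIC))
E
```

```text
pos [0.4691 0.2789 0.2649] yaw -78.63 tilt [ 0.004  0.003 -1.   ] shift [0.0606 0.1169 0.0149] spin deg -90.03133078801278 rad -1.571 t 19.525 F [-0.4  0.6 -0.6] w 0.049853070423700234 g 0.0
key handle [499.7954078  295.74887765 163.78550683] [465.23603293 283.52287052 155.46151036]
bottle [569.2  87.3] [23. 23.] sh [ 31.1 -69.6] 69
bottle [562.1 132. ] [24.8 21.9] sh [ 33.1 -24.4] 70
bottle [552.2 176.8] [22.8 22.8] sh [32.2 21.5] 72
carrier ((535.8069458007812, -193.61160278320312), (104.4671630859375, 154.79266357421875), 7.613369464874268)
```

View pics/t5.png

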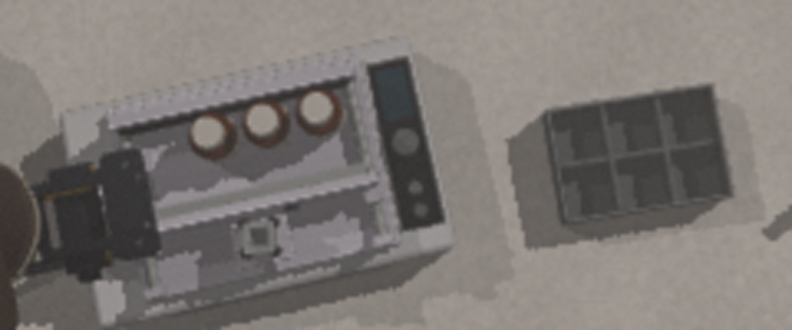

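The jaw is open and the key is in its holder. The bottles stand at crop (213,134), (266,122) and (318,111), and the carrier hasn't moved.

{"op": "jog_arm", "data": {
  "moves": [
    [0.005,0.01,0,-0.13],
    [0.01,0.02,0,-0.26],
    [0.015,0.03,0,-0.39],
    [0.02,0.04,0,-0.52],
    [0.025,0.05,0,-0.65],
    [0.03,0.06,0,-0.78],
    [0.036,0.07,0,-0.91],
    [0.042,0.08,0,-1.04],
    [0.047,0.09,0,-1.17],
    [0.053,0.1,0,-1.3],
    [0.058,0.11,0,-1.43],
    [0.061,0.1167,0,-1.571],
    [0.061,0.1167,0,-1.571],
    [0.061,0.1167,0,-1.571],
    [0.061,0.1167,0,-1.571]
  ]
}}

```text
clock: 21.5
position: [0.5502, 0.1765, 0.2615]
ee_rot: [-1.991, -2.43, 0.0]
force: [0.6, -1.1, 0.5]
width: 0.546
gripper_force: 0.0
```

Run:
```python
from h import *
go([.5518,.1766,.134],11.4); print(arm.observe()['joints'].round(2))
```

```text
pos [0.5502 0.1765 0.2615] yaw 11.33 tilt [-0. -0. -1.] shift [-0.0002  0.0017  0.1275] spin deg -0.06536005334231731 rad -0.001 t 21.5 F [ 0.6 -1.1  0.5] w 0.05008123760602449 g 0.0
[-0.61  0.34  0.28  1.67 -0.1   1.14 -0.1 ]
```

{"op": "jog_arm", "data": {
  "moves": [
    [0,0.001,0.03,0],
    [0,0.0017,0.06,0],
    [0,0.0017,0.09,0],
    [0,0.0017,0.11,0],
    [0,0.0017,0.12,0],
    [0,0.0017,0.1275,0],
    [0,0.0017,0.1275,0],
    [0,0.0017,0.1275,0]
  ]
}}

```text
clock: 22.5
position: [0.5526, 0.1765, 0.1349]
ee_rot: [1.99, 2.431, 0.002]
force: [-0.2, 0.2, 0.2]
width: 0.547
gripper_force: 0.0
```

{"op": "jog_arm", "data": {
  "moves": [
    [0,0,0,0],
    [0,0,0,0],
    [0,0,0,0],
    [0,0,0,0],
    [0,0,0,0],
    [0,0,0,0]
  ],
  "hand": 0.01,
  "newtons": 15
}}

```text
clock: 23.25
position: [0.5521, 0.1763, 0.1344]
ee_rot: [-1.99, -2.431, -0.0]
force: [-3.1, -0.9, 6.0]
width: 0.278
gripper_force: 16.5
```

{"op": "jog_arm", "data": {
  "moves": [
    [0,0,-0.005,0],
    [0,0,-0.02,0],
    [0,0,-0.045,0],
    [0,0,-0.075,0],
    [0,0,-0.105,0],
    [0,0,-0.125,0],
    [0,0,-0.13,0],
    [0,0,-0.13,0]
  ]
}}

```text
clock: 24.25
position: [0.5522, 0.1764, 0.2643]
ee_rot: [1.99, 2.431, 0.001]
force: [-0.9, -0.4, -0.7]
width: 0.279
gripper_force: 15.3
```

```bash
cat >> h.py <<'E'
CY=np.radians(7.65);CO=np.array([.5357,-.1935])
def pocket(x,y): return CO+np.array([np.cos(CY)*x-np.sin(CY)*y,np.sin(CY)*x+np.cos(CY)*y])
E
python3 - <<'E'
from h import *
im=arm.get_image('top');P=pts(im);bottles(P);carrier(P)
go([*pocket(-.025,.05),.264],7.65)
E
```

```text
bottle [569.5  87.5] [23.3 23.1] sh [ 31.5 -69.5] 71
bottle [560.7 132. ] [23.3 22.8] sh [ 31.6 -24.1] 69
carrier ((535.4640502929688, -193.51898193359375), (104.1634750366211, 154.63534545898438), 7.818053245544434)
pos [0.5519 0.1763 0.2637] yaw 11.4 tilt [-0.001 -0.    -1.   ] shift [-3.077e-01 -1.106e-01 -2.000e-04] spin deg 3.748876960952913 rad 0.065 t 24.3 F [-0.5  0.6 -1.4] w 0.025522317169603872 g 15.314536072473857
```

{"op": "jog_arm", "data": {
  "moves": [
    [-0.01,-0.004,0,0.01],
    [-0.03,-0.011,0,0.02],
    [-0.055,-0.02,0,0.03],
    [-0.085,-0.031,0,0.04],
    [-0.115,-0.041,0,0.065],
    [-0.145,-0.052,0,0.065],
    [-0.175,-0.063,0,0.065],
    [-0.205,-0.074,0,0.065],
    [-0.235,-0.084,0,0.065],
    [-0.262,-0.094,0,0.065],
    [-0.285,-0.102,0,0.065],
    [-0.3,-0.108,0,0.065],
    [-0.3075,-0.1106,0,0.065],
    [-0.3077,-0.1106,0,0.065],
    [-0.3077,-0.1106,0,0.065],
    [-0.3077,-0.1106,0,0.065]
  ]
}}

```text
clock: 26.3
position: [0.5048, -0.1463, 0.2641]
ee_rot: [-2.066, -2.366, -0.0]
force: [0.4, 0.3, -1.2]
width: 0.275
gripper_force: 15.4
```

Run:
```python
from h import *
go([*pocket(-.025,.05),.0605],7.65)
for n in('top','side'):
    im=arm.get_image(n);P=pts(im);carrier(P)
    if n=='side':cv2.imwrite('pics/s6.png',cv2.resize(im['color'][120:240,330:430,::-1],None,fx=5,fy=5,interpolation=cv2.INTER_CUBIC))
```

```text
pos [ 0.5048 -0.1463  0.2641] yaw 7.75 tilt [-0.  0. -1.] shift [-0.001  -0.0006  0.2036] spin deg 0.1021722764493802 rad 0.002 t 26.3 F [ 0.4  0.3 -1.2] w 0.0252580290256758 g 15.3661917905265
carrier ((528.767333984375, -144.65158081054688), (104.10391998291016, 57.10173034667969), 6.426392078399658)
carrier ((534.75927734375, -191.28619384765625), (105.09280395507812, 166.49839782714844), 7.719754695892334)
```

View pics/s6.png

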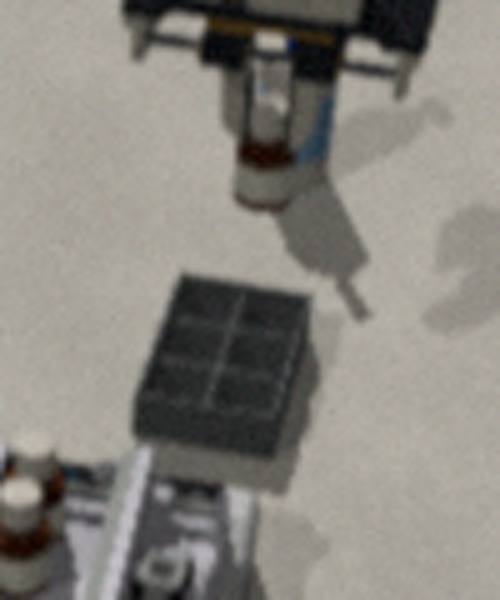

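The bottle hangs upright over the carrier, with its base at crop (262,205). The carrier is still in place.

{"op": "jog_arm", "data": {
  "moves": [
    [-0.001,-0.0006,0.03,0],
    [-0.001,-0.0006,0.06,0],
    [-0.001,-0.0006,0.09,0],
    [-0.001,-0.0006,0.12,0],
    [-0.001,-0.0006,0.14,0],
    [-0.001,-0.0006,0.15,0],
    [-0.001,-0.0006,0.15,0],
    [-0.001,-0.0006,0.15,0]
  ]
}}

```text
clock: 27.4
position: [0.5047, -0.1483, 0.115]
ee_rot: [2.067, 2.364, 0.001]
force: [0.1, -0.3, -1.0]
width: 0.279
gripper_force: 15.4
```

Run:
```python
from h import *
go([*pocket(-.025,.05),.0615],7.65)
im=arm.get_image('side');P=pts(im);carrier(P)
```

```text
pos [ 0.5047 -0.1483  0.115 ] yaw 7.68 tilt [ 0.001 -0.    -1.   ] shift [ 0.0011 -0.0004  0.0535] spin deg 0.02894470038813779 rad 0.001 t 27.4 F [ 0.1 -0.3 -1. ] w 0.025622906074897242 g 15.389507114159642
carrier ((534.2783203125, -189.37844848632812), (105.29012298583984, 162.6994171142578), 7.372325897216797)
```

{"op": "jog_arm", "data": {
  "moves": [
    [0.0006,0,0.01,0],
    [0.0006,0,0.022,0],
    [0.0006,0,0.034,0],
    [0.0006,0,0.044,0],
    [0.0006,0,0.05,0],
    [0.0006,0,0.0535,0],
    [0.0006,0,0.0535,0]
  ]
}}

```text
clock: 28.32
position: [0.5042, -0.1477, 0.0608]
ee_rot: [2.068, 2.365, 0.0]
force: [0.1, -0.0, -2.0]
width: 0.28
gripper_force: 15.3
```

{"op": "jog_arm", "data": {
  "moves": [
    [0,0,0.0005,0],
    [0,0,0.0005,0],
    [0,0,0.0005,0],
    [0,0,0.0005,0],
    [0,0,-0.01,0],
    [0,0,-0.03,0],
    [0,0,-0.06,0],
    [0,0,-0.1,0],
    [0,0,-0.15,0],
    [0,0,-0.2,0],
    [0,0,-0.203,0],
    [0,0,-0.203,0]
  ],
  "hand": 0.05
}}

```text
clock: 29.82
position: [0.5038, -0.1475, 0.264]
ee_rot: [2.068, 2.365, 0.001]
force: [-0.6, 0.5, -0.5]
width: 0.544
gripper_force: 0.0
```

Run:
```python
from h import *
go([.5609,.1321,.264],11.4)
im=arm.get_image('side');P=pts(im);Z=P[...,2]
m=(Z>.07)&(Z<.09)&(np.hypot(P[...,0]-.504,P[...,1]+.148)<.03);q=P[m]*1000;print('cap',len(q),q.mean(0),q.max(0),q.min(0))
im=arm.get_image('top');P=pts(im);bottles(P)
```

```text
pos [ 0.5038 -0.1475  0.264 ] yaw 7.68 tilt [ 0.001  0.    -1.   ] shift [2.695e-01 9.390e-02 1.000e-04] spin deg -3.722285489889714 rad -0.065 t 29.825 F [-0.6  0.5 -0.5] w 0.049922518280207544 g 0.0
cap 32 [ 503.52953479 -143.25444222   76.04503403] [ 515.8747866  -130.01558484   81.26190755] [ 491.40092486 -159.55080205   71.65669176]
bottle [569.3  87.4] [23.7 23.2] sh [ 31.3 -69.6] 70
bottle [562.  131.8] [22.  24.4] sh [ 32.9 -24.6] 69
```

Bottle 1 is in, with its cap at z ≈ 0.078. Now the second.

{"op": "jog_arm", "data": {
  "moves": [
    [0.015,0.005,0,-0.02],
    [0.045,0.016,0,-0.04],
    [0.08,0.028,0,-0.065],
    [0.12,0.042,0,-0.065],
    [0.16,0.056,0,-0.065],
    [0.2,0.07,0,-0.065],
    [0.235,0.082,0,-0.065],
    [0.26,0.09,0,-0.065],
    [0.2695,0.0939,0,-0.065],
    [0.2695,0.0939,0,-0.065],
    [0.2695,0.0939,0,-0.065],
    [0.2695,0.0939,0,-0.065]
  ]
}}

```text
clock: 31.42
position: [0.5611, 0.1308, 0.2639]
ee_rot: [1.992, 2.429, -0.0]
force: [0.1, 1.2, 0.0]
width: 0.541
gripper_force: 0.0
```

Run:
```python
from h import *
go([.5611,.1320,.134],11.4)
```

```text
pos [0.5611 0.1308 0.2639] yaw 11.3 tilt [ 0. -0. -1.] shift [0.0013 0.0002 0.1299] spin deg -0.10124626359845479 rad -0.002 t 31.425 F [0.1 1.2 0. ] w 0.049683426236754584 g 0.0
```

{"op": "jog_arm", "data": {
  "moves": [
    [0.001,0,0.03,0],
    [0.001,0,0.06,0],
    [0.001,0,0.09,0],
    [0.001,0,0.11,0],
    [0.001,0,0.122,0],
    [0.001,0,0.13,0],
    [0.001,0,0.13,0],
    [0.001,0,0.13,0]
  ]
}}

```text
clock: 32.42
position: [0.5614, 0.1331, 0.1344]
ee_rot: [1.99, 2.431, 0.002]
force: [0.1, 0.3, -0.3]
width: 0.546
gripper_force: 0.0
```

{"op": "jog_arm", "data": {
  "moves": [
    [0,0,0,0],
    [0,0,0,0],
    [0,0,0,0],
    [0,0,0,0],
    [0,0,0,0],
    [0,0,0,0]
  ],
  "hand": 0.01,
  "newtons": 15
}}

```text
clock: 33.17
position: [0.561, 0.1331, 0.1344]
ee_rot: [1.99, 2.431, 0.001]
force: [-2.4, -0.4, 6.6]
width: 0.278
gripper_force: 16.9
```

{"op": "jog_arm", "data": {
  "moves": [
    [0,0,-0.005,0],
    [0,0,-0.02,0],
    [0,0,-0.045,0],
    [0,0,-0.075,0],
    [0,0,-0.105,0],
    [0,0,-0.125,0],
    [0,0,-0.13,0],
    [0,0,-0.13,0]
  ]
}}

```text
clock: 34.17
position: [0.5608, 0.133, 0.2638]
ee_rot: [1.99, 2.431, 0.0]
force: [-0.1, -0.4, -1.9]
width: 0.28
gripper_force: 16.0
```

Run:
```python
from h import *
im=arm.get_image('top');P=pts(im);bottles(P);carrier(P)
im=arm.get_image('side');P=pts(im);carrier(P)
go([*pocket(-.025,0),.264],7.65)
```

```text
bottle [569.4  87.5] [23.9 23.1] sh [ 31.4 -69.5] 71
carrier ((535.7321166992188, -193.55494689941406), (104.43138122558594, 155.1808624267578), 7.666624546051025)
carrier ((534.2584228515625, -191.22653198242188), (104.77340698242188, 162.7593536376953), 7.9756903648376465)
pos [0.5604 0.1329 0.2629] yaw 11.4 tilt [-0.001 -0.    -1.   ] shift [-0.3135 -0.1137 -0.0009] spin deg 3.753962523422132 rad 0.066 t 34.275 F [ 0.2  0.1 -1.7] w 0.02580326949789296 g 16.000174954533577
```

{"op": "jog_arm", "data": {
  "moves": [
    [-0.01,-0.004,0,0.01],
    [-0.03,-0.011,0,0.02],
    [-0.055,-0.02,0,0.03],
    [-0.085,-0.031,0,0.04],
    [-0.115,-0.042,0,0.065],
    [-0.145,-0.053,0,0.065],
    [-0.175,-0.063,0,0.065],
    [-0.205,-0.074,0,0.065],
    [-0.235,-0.085,0,0.065],
    [-0.262,-0.095,0,0.065],
    [-0.285,-0.103,0,0.065],
    [-0.303,-0.11,0,0.065],
    [-0.312,-0.1135,0,0.065],
    [-0.313,-0.1137,0,0.065],
    [-0.313,-0.1137,0,0.065],
    [-0.313,-0.1137,0,0.065]
  ]
}}

```text
clock: 36.28
position: [0.5115, -0.1955, 0.2637]
ee_rot: [-2.066, -2.366, -0.0]
force: [0.3, -0.1, -2.0]
width: 0.279
gripper_force: 16.1
```

{"op": "jog_arm", "data": {
  "moves": [
    [0,0,0.03,0],
    [0,0,0.06,0],
    [0,0,0.09,0],
    [0,0,0.12,0],
    [0,0,0.14,0],
    [0,0,0.15,0],
    [0,0,0.15,0],
    [0,0,0.15,0]
  ]
}}

```text
clock: 37.28
position: [0.5119, -0.1964, 0.1145]
ee_rot: [2.067, 2.364, 0.001]
force: [0.9, -0.7, 0.0]
width: 0.28
gripper_force: 16.1
```

Run:
```python
from h import *
go([*(pocket(-.025,0)+[0,.0006]),.0612],7.65)
im=arm.get_image('side');P=pts(im);carrier(P)
cv2.imwrite('pics/s7.png',cv2.resize(im['color'][140:240,330:430,::-1],None,fx=5,fy=5,interpolation=cv2.INTER_CUBIC))
```

```text
pos [ 0.5119 -0.1964  0.1145] yaw 7.68 tilt [ 0.001 -0.    -1.   ] shift [ 0.0003 -0.001   0.0533] spin deg 0.03412260183543481 rad 0.001 t 37.275 F [ 0.9 -0.7  0. ] w 0.02569751227527503 g 16.06114060326945
carrier ((534.0164794921875, -192.29420471191406), (103.74800872802734, 164.71864318847656), 7.910239219665527)
```

View pics/s7.png

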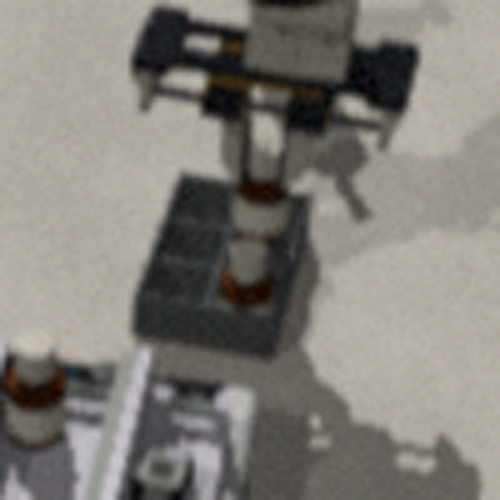

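Bottle 1 stands in its pocket at crop (248,275). Bottle 2 hangs upright just above the middle pocket at (262,205).

{"op": "jog_arm", "data": {
  "moves": [
    [0.0002,-0.0008,0.01,0],
    [0.0002,-0.0008,0.022,0],
    [0.0002,-0.0008,0.034,0],
    [0.0002,-0.0008,0.044,0],
    [0.0002,-0.0008,0.05,0],
    [0.0002,-0.0008,0.0535,0],
    [0.0002,-0.0008,0.0535,0]
  ]
}}

```text
clock: 38.2
position: [0.5106, -0.1964, 0.0605]
ee_rot: [2.068, 2.365, 0.0]
force: [-0.3, -0.5, -1.5]
width: 0.275
gripper_force: 16.0
```

{"op": "jog_arm", "data": {
  "moves": [
    [0,0,0.0005,0],
    [0,0,0.0005,0],
    [0,0,0.0005,0],
    [0,0,0.0005,0],
    [0,0,-0.01,0],
    [0,0,-0.03,0],
    [0,0,-0.06,0],
    [0,0,-0.1,0],
    [0,0,-0.15,0],
    [0,0,-0.2,0],
    [0,0,-0.203,0],
    [0,0,-0.203,0]
  ],
  "hand": 0.05
}}

```text
clock: 39.7
position: [0.5102, -0.1961, 0.2633]
ee_rot: [2.068, 2.365, 0.001]
force: [-0.2, 0.2, -1.3]
width: 0.542
gripper_force: 0.0
```

Run:
```python
from h import *
go([.5695,.0876,.264],11.4)
im=arm.get_image('side');P=pts(im);Z=P[...,2]
for x,y in((.504,-.148),(.511,-.197)):
    m=(Z>.07)&(Z<.09)&(np.hypot(P[...,0]-x,P[...,1]-y)<.022);q=P[m]*1000;print('cap',len(q),q.mean(0),q.max(0))
```

```text
pos [ 0.5102 -0.1961  0.2633] yaw 7.68 tilt [ 0.  0. -1.] shift [ 0.2732  0.0966 -0.0006] spin deg -3.7244492662397306 rad -0.065 t 39.7 F [-0.2  0.2 -1.3] w 0.049742941016963596 g 0.0
cap 34 [ 502.6871446  -142.70519524   75.83833898] [ 515.30176661 -132.34160115   79.23047216]
cap 29 [ 508.71827593 -193.18915326   75.85973133] [ 521.47030724 -182.87525979   79.96328392]
```

{"op": "jog_arm", "data": {
  "moves": [
    [0.015,0.005,0,-0.02],
    [0.045,0.016,0,-0.04],
    [0.08,0.028,0,-0.065],
    [0.12,0.042,0,-0.065],
    [0.16,0.056,0,-0.065],
    [0.2,0.07,0,-0.065],
    [0.235,0.083,0,-0.065],
    [0.26,0.092,0,-0.065],
    [0.273,0.0966,0,-0.065],
    [0.273,0.0966,0,-0.065],
    [0.273,0.0966,0,-0.065],
    [0.273,0.0966,0,-0.065]
  ]
}}

```text
clock: 41.25
position: [0.5697, 0.0859, 0.2634]
ee_rot: [1.992, 2.429, -0.0]
force: [-0.2, -0.0, -0.8]
width: 0.55
gripper_force: 0.0
```

Run:
```python
from h import *
go([.5695,.0876,.134],11.4)
im=arm.get_image('side');P=pts(im);bottles(P)
```

```text
pos [0.5697 0.0859 0.2634] yaw 11.29 tilt [ 0. -0. -1.] shift [1.700e-03 1.000e-04 1.294e-01] spin deg -0.10593205947330375 rad -0.002 t 41.25 F [-0.2 -0.  -0.8] w 0.05047432706727091 g 0.0
bottle [567.8  92.7] [21.7 27. ] sh [ 30.8 -64.1] 46
```

{"op": "jog_arm", "data": {
  "moves": [
    [0.0006,0,0.03,0],
    [0.0006,0,0.06,0],
    [0.0006,0,0.09,0],
    [0.0006,0,0.11,0],
    [0.0006,0,0.122,0],
    [0.0006,0,0.13,0],
    [0.0006,0,0.13,0],
    [0.0006,0,0.13,0]
  ]
}}

```text
clock: 42.3
position: [0.5701, 0.0879, 0.1339]
ee_rot: [1.99, 2.43, 0.001]
force: [0.2, -0.2, -0.1]
width: 0.547
gripper_force: 0.0
```

{"op": "jog_arm", "data": {
  "moves": [
    [0,0,0,0],
    [0,0,0,0],
    [0,0,0,0],
    [0,0,0,0],
    [0,0,0,0],
    [0,0,0,0]
  ],
  "hand": 0.01,
  "newtons": 15
}}

```text
clock: 43.05
position: [0.5698, 0.0878, 0.1343]
ee_rot: [1.99, 2.431, 0.001]
force: [-3.9, -1.2, 9.3]
width: 0.28
gripper_force: 19.3
```

{"op": "jog_arm", "data": {
  "moves": [
    [0,0,-0.005,0],
    [0,0,-0.02,0],
    [0,0,-0.045,0],
    [0,0,-0.075,0],
    [0,0,-0.105,0],
    [0,0,-0.125,0],
    [0,0,-0.13,0],
    [0,0,-0.13,0]
  ]
}}

```text
clock: 44.05
position: [0.5696, 0.0878, 0.2633]
ee_rot: [1.99, 2.431, 0.0]
force: [-0.3, -0.3, -0.5]
width: 0.279
gripper_force: 18.0
```

Run:
```python
from h import *
im=arm.get_image('top');P=pts(im);bottles(P);carrier(P)
im=arm.get_image('side');P=pts(im);carrier(P)
go([*pocket(-.025,-.05),.264],7.65)
```

```text
carrier ((535.69482421875, -193.435302734375), (104.45928955078125, 154.599853515625), 7.568891525268555)
carrier ((534.0390014648438, -191.0880584716797), (104.5440444946289, 162.6343536376953), 7.470643997192383)
pos [0.5692 0.0878 0.2624] yaw 11.4 tilt [-0.001 -0.    -1.   ] shift [-0.3174 -0.1166 -0.0014] spin deg 3.747953421192193 rad 0.065 t 44.15 F [ 0.5 -0.  -0.7] w 0.025812874270682667 g 18.034668787149712
```

{"op": "jog_arm", "data": {
  "moves": [
    [-0.01,-0.004,0,0.01],
    [-0.03,-0.011,0,0.02],
    [-0.055,-0.02,0,0.03],
    [-0.085,-0.031,0,0.04],
    [-0.115,-0.042,0,0.065],
    [-0.145,-0.053,0,0.065],
    [-0.175,-0.064,0,0.065],
    [-0.205,-0.075,0,0.065],
    [-0.235,-0.086,0,0.065],
    [-0.262,-0.096,0,0.065],
    [-0.287,-0.105,0,0.065],
    [-0.306,-0.112,0,0.065],
    [-0.3165,-0.1168,0,0.065],
    [-0.3174,-0.117,0,0.065],
    [-0.3174,-0.117,0,0.065],
    [-0.3174,-0.117,0,0.065]
  ]
}}

```text
clock: 46.15
position: [0.518, -0.2455, 0.2632]
ee_rot: [-2.066, -2.366, -0.001]
force: [0.7, 0.4, -1.3]
width: 0.279
gripper_force: 18.0
```

{"op": "jog_arm", "data": {
  "moves": [
    [0,0,0.03,0],
    [0,0,0.06,0],
    [0,0,0.09,0],
    [0,0,0.12,0],
    [0,0,0.14,0],
    [0,0,0.15,0],
    [0,0,0.15,0],
    [0,0,0.15,0]
  ]
}}

```text
clock: 47.15
position: [0.5183, -0.2466, 0.1141]
ee_rot: [2.067, 2.364, 0.001]
force: [-0.4, 0.1, -0.8]
width: 0.279
gripper_force: 18.0
```

Run:
```python
from h import *
go([*(pocket(-.025,-.05)),.0612],7.65)
im=arm.get_image('side');P=pts(im);carrier(P)
```

```text
pos [ 0.5183 -0.2466  0.1141] yaw 7.69 tilt [ 0.001 -0.    -1.   ] shift [ 0.0003 -0.0007  0.0529] spin deg 0.036305867811790904 rad 0.001 t 47.15 F [-0.4  0.1 -0.8] w 0.025640722034319278 g 18.036862809676677
carrier ((534.5411376953125, -191.49598693847656), (104.90373229980469, 164.2456512451172), 7.686058044433594)
```

{"op": "jog_arm", "data": {
  "moves": [
    [0.0002,-0.0005,0.01,0],
    [0.0002,-0.0005,0.022,0],
    [0.0002,-0.0005,0.034,0],
    [0.0002,-0.0005,0.044,0],
    [0.0002,-0.0005,0.05,0],
    [0.0002,-0.0005,0.053,0],
    [0.0002,-0.0005,0.053,0]
  ]
}}

```text
clock: 48.08
position: [0.5173, -0.2465, 0.0605]
ee_rot: [2.068, 2.365, 0.0]
force: [0.7, -0.7, -0.9]
width: 0.282
gripper_force: 18.1
```

{"op": "jog_arm", "data": {
  "moves": [
    [0,0,0.0005,0],
    [0,0,0.0005,0],
    [0,0,0.0005,0],
    [0,0,0.0005,0],
    [0,0,-0.01,0],
    [0,0,-0.03,0],
    [0,0,-0.06,0],
    [0,0,-0.1,0],
    [0,0,-0.15,0],
    [0,0,-0.2,0],
    [0,0,-0.2,0],
    [0,0,-0.2,0]
  ],
  "hand": 0.05
}}

```text
clock: 49.58
position: [0.5168, -0.2461, 0.2601]
ee_rot: [-2.068, -2.365, -0.0]
force: [-1.2, -0.4, -0.2]
width: 0.542
gripper_force: 0.0
```

{"op": "jog_arm", "data": {
  "moves": [
    [0,-0.03,0,0],
    [0,-0.07,-0.01,0],
    [0,-0.1,-0.01,0],
    [0,-0.12,-0.02,0],
    [0,-0.12,-0.02,0],
    [0,-0.12,-0.02,0],
    [0,-0.12,-0.02,0]
  ]
}}

```text
clock: 50.45
position: [0.3988, -0.2618, 0.2795]
ee_rot: [-2.066, -2.365, 0.001]
force: [-0.5, -0.5, -1.0]
width: 0.543
gripper_force: 0.0
```

Run:
```python
from h import *
im=arm.get_image('top');P=pts(im);carrier(P);Z=P[...,2];r=rel(P)
for y in(.05,0,-.05):
    x=pocket(-.025,y);m=(Z>.068)&(Z<.09)&(np.hypot(P[...,0]-x[0],P[...,1]-x[1])<.022);q=P[m]*1000;print('cap',len(q),q.mean(0),x)
m=(Z>.125)&(Z<.133)&(r[...,0]<20)&(r[...,0]>-60)&(abs(r[...,1])<104)&(abs(r[...,1])>35);print('bar x',np.percentile(r[m][:,0],[2,98]))
m=(Z>.14)&(Z<.18)&(abs(P[...,0]-.468)<.06)&(abs(P[...,1]-.278)<.04);q=P[m]*1000;print('key',q.mean(0),np.percentile(q[:,2],[50,98]),cv2.minAreaRect(q[:,:2].astype(np.float32)))
cv2.imwrite('pics/t8.png',cv2.resize(im['color'][190:290,195:435,::-1],None,fx=3.3,fy=3.3,interpolation=cv2.INTER_CUBIC))
```

```text
carrier ((535.591552734375, -193.1912384033203), (104.21688079833984, 154.0796356201172), 7.682032108306885)
cap 66 [ 504.18791477 -145.44720513   76.98627569] [ 0.50426644 -0.14727305]
cap 67 [ 511.07926084 -196.51519208   76.94203037] [ 0.51092251 -0.19682803]
cap 64 [ 517.34638112 -245.96650577   76.2985662 ] [ 0.51757857 -0.24638302]
bar x [-37.04587417 -18.67064168]
key [467.55903491 277.27071049 157.68754815] [158.69725528 163.61982978] ((467.9843444824219, 278.4508056640625), (69.84765625, 17.234935760498047), 12.027420043945312)
```

View pics/t8.png

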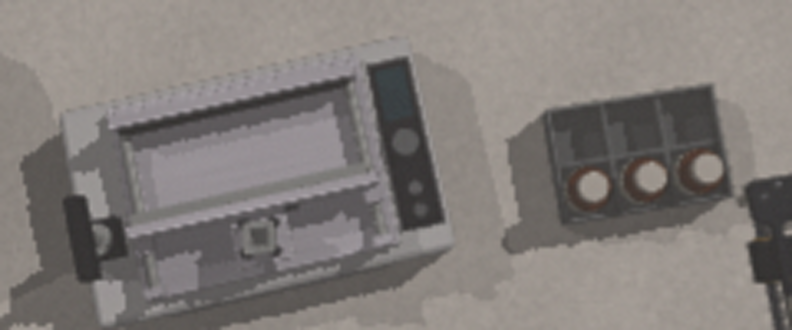

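All three bottles stand in the carrier's front pockets, at crop (593,187), (650,177) and (706,169). The jaw is open and the key is seated at (85,240).

```bash
python3 -c "
from cell import arm
print(arm.sign_off())"
```

```text
the job is handed in; nothing more can be done
None
```

The job is handed in but sign-off returned no verdict: by the last images, all three bottles present stand upright in their own carrier pockets, the lock is undone, the jaw is fully open (about 35 mm), and the key is back in its holder.

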